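# Clear the battery safe and hold its lid open

### The job

A colleague wants to put a phone battery into the grey steel battery safe, but a headset is standing on its lid: hang the headset over the bar of the steel rail and let go of it there. Then lift the safe's lid and hold it open at 60 degrees from shut; it falls shut if released, so finish while still holding it there with the gripper. Leave the phone, loose battery, screwdriver and dish alone.

Things in the scene. Friction and masses are not known exactly. Their poses are not given: they have to be found in the camera images.
- safe: Grey steel box, 180 (x) x 220 (y) x 62 mm high, walls 5 mm, fixed to the bench, batteries lying inside. Origin: centre of its underside; its front (handle side) looks along its -x, the lid's hinge runs along its y at the far (+x) top edge. It stands left or right of the robot's x axis, the rail on the other side; the place and yaw (up to 0.3 rad) vary.
- lid (a joint): Hinge of the safe's lid, rad: 0 shut, growing as the front edge rises; limit 1.9; 60 degrees = 1.047. Steel lid plate 180 x 220 x 6 mm, about 0.5 kg, no spring and next to no friction: it falls shut from anywhere below about 1.5 rad when let go. Opening turns it about the safe's +y axis.
- lid_handle (a point): Middle of the lid's loop handle: a round steel bar 10 mm thick, 100 mm long along the safe's y, 45 mm in front of the lid's front edge and the safe's front wall, joined to the lid by a 10 mm bar at each end, free space between. 225 mm from the hinge line, 65.5 mm above the bench when shut. Moves with the lid, whose axes it has (the safe's when shut).
- lid_hinge (a point): Middle of the hinge line, at the safe's far top edge, 62.5 mm above the bench (3 mm below the handle bar's height when shut).
- headset: Rigid black headset, 166 mm high, 166 mm wide in y, about 0.16 kg, standing on its two flat-bottomed ear cups on the shut lid (68.5 mm above the bench), arch within 0.4 rad of the safe's y. Origin: between the cups, level with their bottoms; z up, x across the band. Cups 50 (x) x 25 (y) x 64 mm, 116 mm clear between them. Band 24 mm wide, 5 mm thick, flat for the middle 44 mm, then sloping down.
- headset_grip (a point): Middle of the headset's crown cushion, a block 24 (x) x 46 (y) x 26 mm on top of the arch, 153 mm above the cups' bottoms (its top is at 166 mm); can be pinched across x from above.
- headset_crown (a point): Middle of the underside of the headset's band, 135 mm above the cups' bottoms: the place that rests on the bar.
- rail: Fixed steel rail: a level round bar, 16 mm thick, 240 mm long along its y, on two upright 20 mm posts with 70 mm round feet at the ends. Origin: on the bench under the bar's middle. Its yaw varies by up to 0.4 rad.
- rail_mid (a point): Middle of the rail's bar, on its axis, 150 mm above the bench (bar top at 158 mm); y runs along the bar. The headset hangs with its arch across the bar, one ear cup on each side, cup bottoms about 23 mm off the bench.
- phone: Opened phone, 75 x 160 x 8 mm, lying flat in front of the safe and rail, on the robot's side; leave alone. Origin: centre of underside.
- battery: Flat black phone battery, 60 x 85 x 6 mm, lying beyond the safe and rail; leave alone. Origin: centre of underside.
- driver: Screwdriver, 150 mm long, lying on the right, outside the safe or rail; leave alone.
- dish: Round steel dish, 80 mm across, 25 mm high, on the left, outside the safe or rail; leave alone. Origin: centre of underside.
Mind the look-alikes: they are no part of the job. What is shaped like the headset but yellow is not meant.

How it is judged:
By the outcome, as a careful person would: the job done as asked, in the order asked, and still so for the second after the job is handed in, while the arm keeps its last pose, push and grip.
It also fails if it takes over 56 s, if anything falls off the work surface, if the arm or the gripper's body presses on something with over 40 N, if the wrist force passes 120 N, or if a joint passes its speed limit or range.

### The arm

A 6-joint arm with a two-finger parallel gripper is mounted at the origin on the work surface. World frame = base frame: x ahead of the robot, y to its left, z up, the work surface at z = 0. Lengths are in m, angles in rad, forces in N, time in s.
With the tool pointing down it reaches from about 0.25 to 0.775 m from the base axis. Payload 4 kg.
Tool frame: the origin (TCP) lies on the centre line of the jaws, within the pads' length; the fingertips stand 8 mm ahead of it and the grasp point (between the pads) lies 11 mm behind it; z points along the fingers, y is the direction in which the jaws open and shut (so a half turn about z gives the same grasp; the last joint's range is limited). The gripper opens to 94 mm and grips with 3 to 60 N. Pads are 16 mm wide; open, the fingers measure 119 mm over their backs; the gripper's body (75 mm by 177 mm) begins 78 mm behind the grasp point.
Start: joints at [-1.423, 0.087, 1.371, -0, 1.684, -0.103], TCP at [0.136, -0.533, 0.214] pointing down, gripper open.
Joint ranges: [-3.1, 3.1], [-0.76, 2.03], [0.27, 2.55], [-1.08, 4.22], [0.17, 2.65], [-2.57, 2.57]. Speed limits (rad/s): [2.79, 2.79, 3.14, 3.14, 3.14, 3.14].

### API

Orientations are given as [roll, pitch, yaw] about the fixed x, y, z axes, in that order (R = Rz(yaw) Ry(pitch) Rx(roll)).
In Python, from bench import * gives the robot as it stands.
- The arm moves only by the tool step_arm, never from a script. Its argument "steps" is a list of rows, each an object of numbers: "jaw": the opening, from 0 (shut) to 1 (fully open); "tx", "ty", "tz": the shift along the tool's x, y, z in m; "ax", "ay", "az": the turn, a rotation vector about the tool's x, y, z in rad. In form: [{"jaw": .., "tx": .., "ty": .., "tz": .., "ax": .., "ay": .., "az": ..}, ...]. A call has 1 to 8 rows; each row is the pose to reach, as a shift and turn from the pose measured when the call began, along the tool's axes at that moment; what a row does not reach only later rows make up. A row lasts 1/10 s, in which the tool goes at most 50 mm and 8.59 degrees, less where a joint would pass 70% of its speed; a pose out of reach is approached as far as the arm can. A call with a gripper value outside its range is refused whole. The fingers move at their own pace and stop on an object; the grip force is fixed at half the most. Time passes only in rows, so rows that repeat a pose let the fingers close. It gives the time, the measured TCP pose, the force and the opening at its end, in the units of the state.
- get_obs(): the state, without advancing time (a new reading comes with each control period).
- snapshot(name): name is "side" or "top" or "wrist"; returns (picture, depth): 480x640x3 uint8, red, green, blue; 480x640 float32, m along the optical axis (not along the pixel's ray), 0 where there is no reading.
- camera_model(name): a dict with "intrinsics" (3x3 intrinsics, pixels), "origin" and "orientation" of the camera in the world. Camera axes: x right, y down, z forward; pixel columns grow to the right and rows downward; lengths in m; the calibration is good to about 2 mm. A picture is of the moment at which its call begins: read the wrist's pose just before it. camera_model takes no time and is no camera call; for the wrist camera it gives the pose at the moment of the call.
- close_job(): hands the job in, once; it reports no verdict.
Trained networks look in the newest picture that a camera, given by its name, has taken for a name from the list of things; names that differ only in an ending like _2 or _b are one class to them, and where a whole thing is asked for, a point or a joint stands for the part that bears it (a point fixed in the world has none). Each returns a list of dicts, best first, with "confidence" (0 to 1); they miss things now and then, are a little off and sometimes report something else, mostly with a low value. They report only what shows in the picture. A call takes as long as a camera call. They do not tell look-alikes from the thing itself.
- silhouettes(camera, query): "pixels" (480x640 bool, what is visible of it) and "rect" ([left, top, right, bottom] in pixels, round what is visible of it).
The state is a dict: "time": time; "joint_positions": joint angles; "qvel": joint speeds; "joint_torque": joint torques, N m; "tool_pos": TCP position; "ee_rot": TCP orientation; "wrist_force": force on the tool from outside, world axes, zero at the start; "wrist_torque": the same for the moment, N m; "width": finger opening in m.
Only numpy, scipy, OpenCV 4.12 (cv2) and the standard library are available. Lean on these libraries where they do the work, as an engineer would, in place of code of your own. Each camera call takes 0.05 s, during which the arm holds its last target. There are 200 camera calls.

## Working session

There is one attempt and no reset: what is moved stays moved. The work goes in short steps, Python scripts to look and compute and a tool call to move; the robot and the scene stay as the last step left them, time stands still between calls to the robot, and variables do not carry over. Pictures are saved under pics/ and viewed, about 8 in all and at most 12, crops included, and the job is handed in when it is done.

Besides the shell and the picture viewer there is one more tool, called after "Emit:" in YAML: its name, and indented under it one key for each argument. step_arm: Moves the arm, as the interface text tells. Its arguments: {"type":"object","properties":{"steps":{"type":"array"}},"required":["steps"]}

```bash
mkdir -p pics; ls; cat > h.py <<'E'
from bench import *
import numpy as np, cv2
from scipy.spatial.transform import Rotation as R
def cam(n):
    m=camera_model(n); o=np.array(m["orientation"]); 
    Rm=o if o.shape==(3,3) else R.from_euler('xyz',o).as_matrix()
    return np.array(m["intrinsics"]),np.array(m["origin"]),Rm
def cloud(n,d):
    K,o,Rm=cam(n); v,u=np.mgrid[0:480,0:640]
    c=np.stack([(u-K[0,2])/K[0,0]*d,(v-K[1,2])/K[1,1]*d,d],-1)
    return c@Rm.T+o
def save(n,im): cv2.imwrite(f"pics/{n}.png",im[...,::-1])
def proj(n,p):
    K,o,Rm=cam(n); c=(np.asarray(p)-o)@Rm; q=c@K.T; return q[...,:2]/q[...,2:]
E
python3 - <<'E'
from h import *
print(get_obs())
for n in("top","side"):
    print(camera_model(n))
    im,d=snapshot(n); save(n,im); np.save(n+".npy",d); P=cloud(n,d)
    for q in ["headset","safe","rail","lid_handle"]:
        for s in silhouettes(n,q):
            m=s["pixels"]&(d>0); p=P[m]
            print(n,q,round(s["confidence"],2),s["rect"],np.median(p,0).round(3) if len(p) else None, np.median(im[m],0))
E
```

```text
pics
{'time': 0.0, 'joint_positions': array([-1.42306819e+00,  8.79257869e-02,  1.37219646e+00, -1.98925577e-05,
        1.68358699e+00, -1.03143876e-01]), 'qvel': array([ 7.56902936e-04, -3.93002274e-04, -8.96496999e-05,  2.20927230e-03,
       -3.40357913e-04, -1.21662876e-03]), 'joint_torque': array([-3.00744050e-04, -3.40185821e+01, -3.02423573e+01,  7.17488257e-02,
        3.31139588e-02, -1.53741539e-04]), 'tool_pos': array([ 0.13642677, -0.53228369,  0.21234943]), 'ee_rot': array([-3.13948528e+00, -1.98260118e-04,  2.50869590e-01]), 'wrist_force': array([ 0.70330325, -0.34350695,  1.03324171]), 'wrist_torque': array([ 0.03284763,  0.02891366, -0.01856509]), 'width': 0.09354198259868968}
{'intrinsics': array([[443.84724814,   0.        , 312.32890079],
       [  0.        , 443.84724814, 248.39795387],
       [  0.        ,   0.        ,   1.        ]]), 'origin': array([0.5187353 , 0.02173137, 1.30383136]), 'orientation': array([-3.07702728,  0.00600788, -1.59328523])}
top headset 0.94 [150.7, 187.8, 211.7, 238.9] [0.714 0.4   0.118] [154. 134.   0.]
top headset 0.73 [408.0, 3
[... 566 characters left out ...]
': array([ 0.23065908, -0.85196862,  1.15241587]), 'orientation': array([-2.38558651,  0.00354648, -0.39932667])}
side headset 0.92 [278.9, 358.6, 309.6, 444.9] [ 0.383 -0.356  0.089] [164.5 142.5  40. ]
side headset 0.74 [272.4, 177.1, 299.7, 246.2] [0.556 0.127 0.132] [31. 31. 32.]
side headset 0.63 [281.7, 139.9, 333.1, 195.0] [0.72  0.394 0.067] [146. 124.  30.]
side safe 0.63 [231.6, 195.1, 331.3, 281.7] [0.533 0.135 0.066] [133. 132. 142.]
side rail 0.6 [234.8, 196.2, 333.3, 269.8] [0.533 0.161 0.068] [135. 134. 143.]
side rail 0.56 [315.9, 269.6, 380.7, 402.4] [ 0.566 -0.232  0.036] [194. 200. 204.]
side lid_handle 0.87 [235.1, 195.8, 332.3, 263.5] [0.532 0.164 0.068] [135. 134. 143.]
```

View pics/top.png

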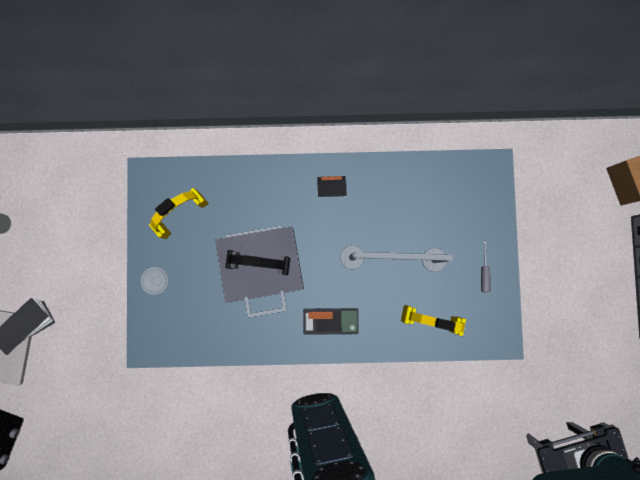

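View pics/side.png

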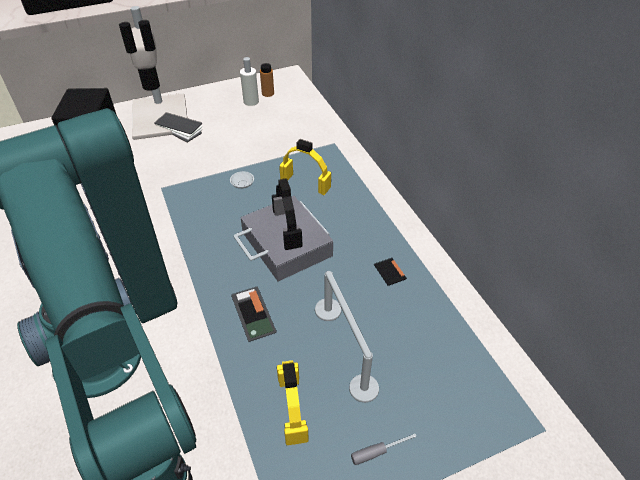

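The top picture shows three headset shapes. The black one stands on the lid at (258,262), and the yellow ones at (178,212) and (435,320) are look-alikes, so I choose the black one. The rail bar runs from (350,257) to (452,258), and the handle is at (267,312). Next I'll measure the poses.

```bash
python3 - <<'E'
from h import *
def line(p):
    c=p.mean(0); u,s,v=np.linalg.svd(p-c); return c.round(4),v[0].round(3),s.round(3)
for n in("top","side"):
    d=np.load(n+".npy"); P=cloud(n,d); X,Y,Z=P[...,0],P[...,1],P[...,2]; ok=d>0
    im=cv2.imread(f"pics/{n}.png"); dark=im.max(-1)<60
    print(n,'bench z',np.median(Z[ok&(abs(X-.45)<.02)&(abs(Y+.05)<.02)]).round(4))
    inS=ok&(X>.4)&(X<.68)&(Y>.03)&(Y<.32)
    for lo,hi in((.2,.25),(.212,.25),(.226,.245)):
        m=inS&(Z>lo)&(Z<hi)&dark
        p=P[m]
        if len(p)>3:
            r=cv2.minAreaRect(p[:,:2].astype(np.float32)*1000); print('head',lo,len(p),p.mean(0).round(4),p.max(0)[2].round(4),r,line(p[:,:2]))
    m=ok&(X>.45)&(X<.65)&(Y<-.02)&(Y>-.36)&(Z>.135)&(Z<.175)
    p=P[m]; print('rail',len(p),line(p),p[:,1].min(),p[:,1].max(),p[:,2].max(), np.percentile(p[:,2],50))
    m=inS&(Z>.062)&(Z<.075); p=P[m]
    # lid plate: erode to drop handle
    k=cv2.morphologyEx(cv2.morphologyEx((inS&(Z>.06)).astype(np.uint8),cv2.MORPH_CLOSE,np.ones((3,3))),cv2.MORPH_OPEN,np.ones((9,9)))
    q=P[(k>0)&m]; r=cv2.minAreaRect(q[:,:2].astype(np.float32)*1000); print('lid',len(q),r,np.median(q[:,2]))
    hm=inS&(Z>.05)&(Z<.08)&(k==0)&(X<.47); q=P[hm]; print('handle',len(q),q.mean(0).round(4),cv2.minAreaRect(q[:,:2].astype(np.float32)*1000) if len(q)>3 else '')
E
```

```text
top bench z 0.0001
head 0.2 264 [0.5614 0.1709 0.2244] 0.2384 ((561.9052734375, 173.32215881347656), (74.54878234863281, 22.798768997192383), 81.67987060546875) (array([0.5614, 0.1709]), array([-0.135, -0.991]), array([0.321, 0.107]))
head 0.212 186 [0.5615 0.1732 0.233 ] 0.2384 ((562.075927734375, 174.32252502441406), (46.313716888427734, 22.76276206970215), 81.5208740234375) (array([0.5615, 0.1732]), array([-0.136, -0.991]), array([0.186, 0.089]))
head 0.226 180 [0.5617 0.1739 0.2335] 0.2384 ((562.075927734375, 174.32252502441406), (46.313716888427734, 22.76276206970215), 81.5208740234375) (array([0.5617, 0.1739]), array([-0.129, -0.992]), array([0.179, 0.087]))
rail 626 (array([ 0.5683, -0.2067,  0.1548]), array([-0.054, -0.999, -0.001]), array([1.895, 0.119, 0.083])) -0.3364321289659858 -0.07843276546295917 0.16243333680541028 0.15515872964059851
lid 4311 ((561.389892578125, 178.53802490234375), (187.77890014648438, 220.60826110839844), 8.75534725189209) 0.0679560430763324
handle 239 [0.4349 0.163  0.0691] ((439.1513671875, 187.50576782226562), (46.90739440917969, 165.98986816406
[... 453 characters left out ...]
998]), array([0.172, 0.088]))
head 0.226 110 [0.5609 0.1704 0.2328] 0.2392 ((561.0867919921875, 172.93759155273438), (47.43732833862305, 23.351648330688477), 83.64351654052734) (array([0.5609, 0.1704]), array([-0.088, -0.996]), array([0.139, 0.071]))
rail 727 (array([ 0.5665, -0.2217,  0.1543]), array([-0.052, -0.999, -0.009]), array([2.08 , 0.135, 0.099])) -0.3385809709373545 -0.07624952860103396 0.16277802735721136 0.1550173642494883
lid 2797 ((556.552734375, 178.40908813476562), (198.89080810546875, 226.43063354492188), 8.829045295715332) 0.06775993527369284
handle 223 [0.4382 0.1682 0.0667] ((442.10888671875, 188.5869598388672), (53.02395248413086, 168.3199920654297), 3.6277709007263184)
```

```bash
cat > g.py <<'E'
import sys
from h import *
# args: x y z psi [pitch about tool]  -> tool-frame step
def go(x,y,z,psi,o=None):
    o=o or get_obs(); Rc=R.from_euler('xyz',o["ee_rot"]); Rt=R.from_euler('xyz',[np.pi,0,psi])
    t=Rc.inv().apply(np.array([x,y,z])-o["tool_pos"]); a=(Rc.inv()*Rt).as_rotvec()
    print('t',t.round(4),'a',a.round(4))
if __name__=="__main__":
    a=list(map(float,sys.argv[1:])); o=get_obs()
    print(o["time"],o["tool_pos"].round(4),o["ee_rot"].round(3),o["width"].round(4),o["wrist_force"].round(1),o["joint_positions"].round(2))
    for i in range(0,len(a),4): go(*a[i:i+4],o=o)
E
python3 g.py 0.36 -0.3 0.36 0.8  0.5615 0.173 0.36 1.431
```

```text
Traceback (most recent call last):
  File "g.py", line 10, in <module>
    print(o["time"],o["tool_pos"].round(4),o["ee_rot"].round(3),o["width"].round(4),o["wrist_force"].round(1),o["joint_positions"].round(2))
                                                                ^^^^^^^^^^^^^^^^
AttributeError: 'float' object has no attribute 'round'
```

```bash
sed -i 's/o\["width"\].round(4)/round(o["width"],4)/' g.py
python3 g.py 0.36 -0.3 0.36 0.8  0.5615 0.173 0.36 1.431
```

```text
0.5 [ 0.1365 -0.5328  0.2135] [ 3.142 -0.     0.251] 0.0939 [-0.3  0.2 -0.1] [-1.42  0.09  1.37  0.    1.68 -0.1 ]
t [ 0.2743 -0.17   -0.1465] a [ 1.000e-04  0.000e+00 -5.492e-01]
t [ 0.5869 -0.5782 -0.1465] a [ 1.0000e-04  0.0000e+00 -1.1802e+00]
```

Emit:
step_arm:
  steps:
    - {"jaw":1,"tz":-0.05}
    - {"jaw":1,"tx":0.03,"ty":-0.02,"tz":-0.1}
    - {"jaw":1,"tx":0.27,"ty":-0.17,"tz":-0.146,"az":-0.55}
    - {"jaw":1,"tx":0.27,"ty":-0.17,"tz":-0.146,"az":-0.55}
    - {"jaw":1,"tx":0.27,"ty":-0.17,"tz":-0.146,"az":-0.55}
    - {"jaw":1,"tx":0.27,"ty":-0.17,"tz":-0.146,"az":-0.55}
    - {"jaw":1,"tx":0.27,"ty":-0.17,"tz":-0.146,"az":-0.55}
    - {"jaw":1,"tx":0.587,"ty":-0.578,"tz":-0.146,"az":-1.18}

```text
invalid input
```

```bash
python3 g.py 0.5615 0.173 0.36 1.431
```

```text
0.5 [ 0.1365 -0.5328  0.2135] [ 3.142 -0.     0.251] 0.0939 [-0.3  0.2 -0.1] [-1.42  0.09  1.37  0.    1.68 -0.1 ]
t [ 0.5869 -0.5782 -0.1465] a [ 1.0000e-04  0.0000e+00 -1.1802e+00]
```

Emit:
step_arm:
  steps:
    - {"jaw":1,"tx":0,"ty":0,"tz":-0.05,"ax":0,"ay":0,"az":0}
    - {"jaw":1,"tx":0.03,"ty":-0.02,"tz":-0.1,"ax":0,"ay":0,"az":-0.1}
    - {"jaw":1,"tx":0.27,"ty":-0.17,"tz":-0.146,"ax":0,"ay":0,"az":-0.55}
    - {"jaw":1,"tx":0.27,"ty":-0.17,"tz":-0.146,"ax":0,"ay":0,"az":-0.55}
    - {"jaw":1,"tx":0.27,"ty":-0.17,"tz":-0.146,"ax":0,"ay":0,"az":-0.55}
    - {"jaw":1,"tx":0.27,"ty":-0.17,"tz":-0.146,"ax":0,"ay":0,"az":-0.55}
    - {"jaw":1,"tx":0.27,"ty":-0.17,"tz":-0.146,"ax":0,"ay":0,"az":-0.55}
    - {"jaw":1,"tx":0.587,"ty":-0.578,"tz":-0.146,"ax":0,"ay":0,"az":-1.18}

```text
time: 1.3
tool_pos: [0.3483, -0.2868, 0.3526]
ee_rot: [3.139, 0.0, 0.955]
wrist_force: [1.4, 0.5, -0.2]
width: 0.0941
```

```bash
python3 g.py 0.5615 0.173 0.36 1.431
```

```text
1.3 [ 0.3483 -0.2868  0.3526] [3.139 0.    0.955] 0.0941 [ 1.4  0.5 -0.2] [-0.81 -0.12  1.3   0.    1.96 -0.2 ]
t [ 0.4985 -0.0917 -0.0077] a [ 0.0022  0.0006 -0.4763]
```

Emit:
step_arm:
  steps:
    - {"jaw":1,"tx":0.498,"ty":-0.092,"tz":-0.008,"ax":0,"ay":0,"az":-0.476}
    - {"jaw":1,"tx":0.498,"ty":-0.092,"tz":-0.008,"ax":0,"ay":0,"az":-0.476}
    - {"jaw":1,"tx":0.498,"ty":-0.092,"tz":-0.008,"ax":0,"ay":0,"az":-0.476}
    - {"jaw":1,"tx":0.498,"ty":-0.092,"tz":-0.008,"ax":0,"ay":0,"az":-0.476}
    - {"jaw":1,"tx":0.498,"ty":-0.092,"tz":-0.008,"ax":0,"ay":0,"az":-0.476}
    - {"jaw":1,"tx":0.498,"ty":-0.092,"tz":-0.008,"ax":0,"ay":0,"az":-0.476}
    - {"jaw":1,"tx":0.498,"ty":-0.092,"tz":-0.008,"ax":0,"ay":0,"az":-0.476}
    - {"jaw":1,"tx":0.498,"ty":-0.092,"tz":-0.008,"ax":0,"ay":0,"az":-0.476}

```text
time: 2.1
tool_pos: [0.5157, 0.0768, 0.3589]
ee_rot: [3.139, 0.001, 1.431]
wrist_force: [-0.2, -0.2, -0.6]
width: 0.0939
```

```bash
python3 g.py 0.5615 0.173 0.36 1.431
```

```text
2.1 [0.5157 0.0768 0.3589] [3.139e+00 1.000e-03 1.431e+00] 0.0939 [-0.2 -0.2 -0.6] [ 0.04  0.04  1.13 -0.    1.96  0.18]
t [ 0.1016  0.0319 -0.0011] a [ 0.0029  0.0012 -0.    ]
```

Emit:
step_arm:
  steps:
    - {"jaw":1,"tx":0.102,"ty":0.032,"tz":-0.001,"ax":0.003,"ay":0.001,"az":0}
    - {"jaw":1,"tx":0.102,"ty":0.032,"tz":-0.001,"ax":0.003,"ay":0.001,"az":0}
    - {"jaw":1,"tx":0.102,"ty":0.032,"tz":-0.001,"ax":0.003,"ay":0.001,"az":0}
    - {"jaw":1,"tx":0.102,"ty":0.032,"tz":-0.001,"ax":0.003,"ay":0.001,"az":0}
    - {"jaw":1,"tx":0.102,"ty":0.032,"tz":-0.001,"ax":0.003,"ay":0.001,"az":0}

```text
time: 2.6
tool_pos: [0.5614, 0.1725, 0.3601]
ee_rot: [3.142, 0.001, 1.43]
wrist_force: [0.3, -0.1, -0.5]
width: 0.0939
```

```bash
cat > look.py <<'E'
import sys
from h import *
o=get_obs(); print(o["time"],o["tool_pos"].round(4),o["ee_rot"].round(3))
n=sys.argv[2] if len(sys.argv)>2 else "wrist"
K,oo,Rm=cam(n); print(oo.round(3))
im,d=snapshot(n); P=cloud(n,d); save(sys.argv[1],im); np.savez(sys.argv[1],d=d,P=P,im=im)
E
python3 look.py w1; python3 - <<'E'
from h import *
f=np.load('w1.npz'); P=f['P'];im=f['im']; Z=P[...,2]; X=P[...,0]; Y=P[...,1]
m=(f['d']>0)&(Z>.226)&(Z<.245)&(abs(X-.56)<.06)&(abs(Y-.17)<.08)
p=P[m]; print(len(p)); 
if len(p)>5:print(p.mean(0),cv2.minAreaRect(p[:,:2].astype(np.float32)*1000),p[:,2].max())
E
python3 g.py 0.5615 0.173 0.2185 1.431
```

```text
2.6 [0.5614 0.1725 0.3601] [3.142e+00 1.000e-03 1.430e+00]
[0.572 0.244 0.532]
1367
[0.56381554 0.17602327 0.23479638] ((563.6834106445312, 175.19081115722656), (44.96977615356445, 23.34188461303711), 81.92833709716797) 0.2370990842572116
2.65 [0.5613 0.172  0.3605] [3.141 0.    1.429] 0.0939 [-0.2 -0.1  1.1] [ 0.2   0.19  0.96 -0.    1.99  0.34]
t [ 1.10e-03 -1.00e-04  1.42e-01] a [ 0.0008  0.0004 -0.0016]
```

View pics/w1.png

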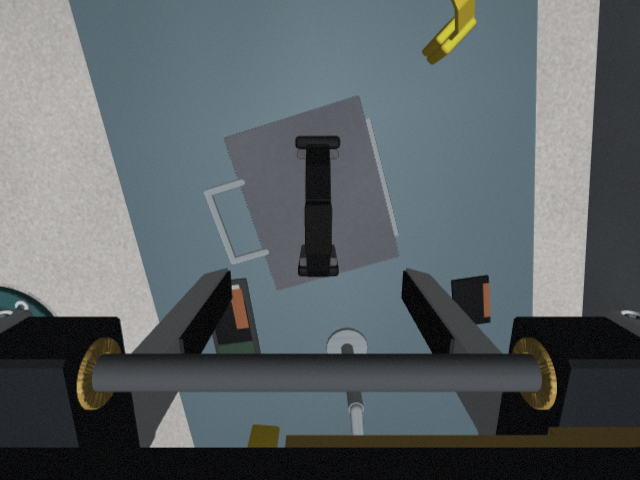

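The wrist picture shows the black headset alone on the lid, with its cushion at (318,225) and square to the jaws. The yellow one is off at (450,30). The handle bar is at (222,228). I'll go down, and measure the handle from this same picture.

Emit:
step_arm:
  steps:
    - {"jaw":1,"tx":0.002,"ty":0.001,"tz":0.05,"ax":0,"ay":0,"az":0}
    - {"jaw":1,"tx":0.002,"ty":0.001,"tz":0.09,"ax":0,"ay":0,"az":0}
    - {"jaw":1,"tx":0.002,"ty":0.001,"tz":0.12,"ax":0,"ay":0,"az":0}
    - {"jaw":1,"tx":0.002,"ty":0.001,"tz":0.142,"ax":0,"ay":0,"az":0}
    - {"jaw":1,"tx":0.002,"ty":0.001,"tz":0.142,"ax":0,"ay":0,"az":0}
    - {"jaw":1,"tx":0.002,"ty":0.001,"tz":0.142,"ax":0,"ay":0,"az":0}

```text
time: 3.25
tool_pos: [0.5627, 0.1725, 0.2198]
ee_rot: [3.14, 0.0, 1.427]
wrist_force: [0.2, -0.1, 0.5]
width: 0.0939
```

```bash
python3 - <<'E'
from h import *
f=np.load('w1.npz'); P=f['P'];im=f['im']; Z=P[...,2]; u=np.mgrid[0:480,0:640][1]; v=np.mgrid[0:480,0:640][0]
m=(f['d']>0)&(Z>.05)&(Z<.08)&(u>195)&(u<300)&(v>160)&(v<275)&(im.max(-1)>125)
p=P[m][:,:2].astype(np.float32); print(len(p),p.mean(0),cv2.minAreaRect(p*1000))
m=(f['d']>0)&(Z>.06)&(Z<.075)&(u>220)&(u<400)&(v>90)&(v<292)&(im.max(-1)<125)
p=P[m][:,:2].astype(np.float32); print(len(p),np.median(P[m][:,2]),cv2.minAreaRect(p*1000))
E
python3 g.py 0.5625 0.174 0.2185 1.431
```

```text
901 [0.44030568 0.16338566] ((450.8333435058594, 161.10223388671875), (57.20009231567383, 108.47451782226562), 8.431896209716797)
17692 0.06910646000179466 ((543.9175415039062, 175.51458740234375), (228.07667541503906, 220.12733459472656), 8.493415832519531)
3.25 [0.5627 0.1725 0.2198] [3.14  0.    1.427] 0.0939 [ 0.2 -0.1  0.5] [ 0.2   0.17  1.26 -0.    1.7   0.34]
t [ 0.0015 -0.0004  0.0013] a [ 0.0019  0.0002 -0.0035]
```

Emit:
step_arm:
  steps:
    - {"jaw":0,"tx":0.001,"ty":0,"tz":0.001,"ax":0,"ay":0,"az":0}
    - {"jaw":0,"tx":0.001,"ty":0,"tz":0.001,"ax":0,"ay":0,"az":0}
    - {"jaw":0,"tx":0.001,"ty":0,"tz":0.001,"ax":0,"ay":0,"az":0}
    - {"jaw":0,"tx":0.001,"ty":0,"tz":0.001,"ax":0,"ay":0,"az":0}
    - {"jaw":0,"tx":0.001,"ty":0,"tz":0.001,"ax":0,"ay":0,"az":0}
    - {"jaw":0,"tx":0.001,"ty":0,"tz":0.001,"ax":0,"ay":0,"az":0}
    - {"jaw":0,"tx":0.001,"ty":0,"tz":0.001,"ax":0,"ay":0,"az":0}
    - {"jaw":0,"tx":0.001,"ty":0,"tz":0.001,"ax":0,"ay":0,"az":0}

```text
time: 4.05
tool_pos: [0.5628, 0.1735, 0.2187]
ee_rot: [3.14, 0.0, 1.428]
wrist_force: [-0.1, -0.5, 0.2]
width: 0.0333
```

Emit:
step_arm:
  steps:
    - {"jaw":0,"tx":0,"ty":0,"tz":-0.03,"ax":0,"ay":0,"az":0}
    - {"jaw":0,"tx":0,"ty":0,"tz":-0.07,"ax":0,"ay":0,"az":0}
    - {"jaw":0,"tx":0,"ty":0,"tz":-0.11,"ax":0,"ay":0,"az":0}
    - {"jaw":0,"tx":0,"ty":0,"tz":-0.15,"ax":0,"ay":0,"az":0}
    - {"jaw":0,"tx":0,"ty":0,"tz":-0.17,"ax":0,"ay":0,"az":0}
    - {"jaw":0,"tx":0,"ty":0,"tz":-0.17,"ax":0,"ay":0,"az":0}

```text
time: 4.65
tool_pos: [0.5633, 0.1738, 0.3931]
ee_rot: [3.132, -0.003, 1.428]
wrist_force: [-0.4, 0.1, -0.2]
width: 0.0006
```

```bash
python3 g.py 0.5675 -0.207 0.39 -0.054
```

```text
4.65 [0.5633 0.1738 0.3931] [ 3.132e+00 -3.000e-03  1.428e+00] 0.0006 [-0.4  0.1 -0.2] [ 0.2   0.21  0.87 -0.    2.05  0.35]
t [-0.3763  0.0585  0.0027] a [ 0.0059 -0.0091  1.4816]
```

The fingers had not closed yet (33 mm) when I lifted, so the jaws shut on air. I'll reopen and check the headset before going back.

Emit:
step_arm:
  steps:
    - {"jaw":1,"tx":0,"ty":0,"tz":0,"ax":0.009,"ay":0,"az":0}
    - {"jaw":1,"tx":0,"ty":0,"tz":0,"ax":0.009,"ay":0,"az":0}
    - {"jaw":1,"tx":0,"ty":0,"tz":0,"ax":0.009,"ay":0,"az":0}
    - {"jaw":1,"tx":0,"ty":0,"tz":0,"ax":0.009,"ay":0,"az":0}
    - {"jaw":1,"tx":0,"ty":0,"tz":0,"ax":0.009,"ay":0,"az":0}
    - {"jaw":1,"tx":0,"ty":0,"tz":0,"ax":0.009,"ay":0,"az":0}
    - {"jaw":1,"tx":0,"ty":0,"tz":0,"ax":0.009,"ay":0,"az":0}
    - {"jaw":1,"tx":0,"ty":0,"tz":0,"ax":0.009,"ay":0,"az":0}

```text
time: 5.45
tool_pos: [0.5632, 0.1738, 0.3932]
ee_rot: [3.141, -0.003, 1.428]
wrist_force: [-0.1, -0.1, 0.0]
width: 0.0611
```

```bash
python3 look.py w2; python3 - <<'E'
from h import *
f=np.load('w2.npz'); P=f['P'];im=f['im']; Z=P[...,2]; X=P[...,0]; Y=P[...,1]
m=(f['d']>0)&(Z>.226)&(Z<.245)&(abs(X-.56)<.06)&(abs(Y-.17)<.08)
p=P[m]; print(len(p)); 
if len(p)>5:print(p.mean(0),cv2.minAreaRect(p[:,:2].astype(np.float32)*1000),p[:,2].max())
E
python3 g.py 0.5625 0.174 0.2185 1.431
```

```text
5.45 [0.5632 0.1738 0.3932] [ 3.141e+00 -3.000e-03  1.428e+00]
[0.574 0.245 0.565]
1147
[0.56380344 0.17634996 0.23427628] ((563.4541625976562, 175.08978271484375), (46.491661071777344, 23.6906681060791), 82.18059539794922) 0.2369201281459719
5.5 [0.5632 0.1738 0.3932] [ 3.141e+00 -3.000e-03  1.428e+00] 0.065 [ 0.7  0.2 -0.6] [0.2  0.22 0.87 0.   2.06 0.35]
t [-0.0004 -0.0009  0.1747] a [ 0.0007 -0.0026 -0.0034]
```

The headset hasn't moved. I'll go down again and give the fingers longer to close.

Emit:
step_arm:
  steps:
    - {"jaw":0.8,"tx":0,"ty":0,"tz":0.05,"ax":0,"ay":-0.003,"az":0}
    - {"jaw":0.8,"tx":0,"ty":0,"tz":0.1,"ax":0,"ay":-0.003,"az":0}
    - {"jaw":0.7,"tx":0,"ty":0,"tz":0.14,"ax":0,"ay":-0.003,"az":0}
    - {"jaw":0.6,"tx":0,"ty":0,"tz":0.165,"ax":0,"ay":-0.003,"az":0}
    - {"jaw":0.5,"tx":0,"ty":0,"tz":0.175,"ax":0,"ay":-0.003,"az":0}
    - {"jaw":0,"tx":0,"ty":0,"tz":0.175,"ax":0,"ay":-0.003,"az":0}
    - {"jaw":0,"tx":0,"ty":0,"tz":0.175,"ax":0,"ay":-0.003,"az":0}
    - {"jaw":0,"tx":0,"ty":0,"tz":0.175,"ax":0,"ay":-0.003,"az":0}

```text
time: 6.3
tool_pos: [0.5646, 0.1745, 0.2209]
ee_rot: [3.137, -0.001, 1.428]
wrist_force: [0.5, -0.1, -0.3]
width: 0.0306
```

Emit:
step_arm:
  steps:
    - {"jaw":0,"tx":0,"ty":0,"tz":0,"ax":0,"ay":0,"az":0}
    - {"jaw":0,"tx":0,"ty":0,"tz":0,"ax":0,"ay":0,"az":0}
    - {"jaw":0,"tx":0,"ty":0,"tz":0,"ax":0,"ay":0,"az":0}
    - {"jaw":0,"tx":0,"ty":0,"tz":0,"ax":0,"ay":0,"az":0}
    - {"jaw":0,"tx":0,"ty":0,"tz":0,"ax":0,"ay":0,"az":0}
    - {"jaw":0,"tx":0,"ty":0,"tz":0,"ax":0,"ay":0,"az":0}

```text
time: 6.9
tool_pos: [0.5649, 0.1746, 0.2219]
ee_rot: [3.135, -0.002, 1.428]
wrist_force: [-1.2, 0.1, 3.7]
width: 0.0238
```

Emit:
step_arm:
  steps:
    - {"jaw":0,"tx":0,"ty":0,"tz":-0.02,"ax":0,"ay":0,"az":0}
    - {"jaw":0,"tx":0,"ty":0,"tz":-0.05,"ax":0,"ay":0,"az":0}
    - {"jaw":0,"tx":0,"ty":0,"tz":-0.09,"ax":0,"ay":0,"az":0}
    - {"jaw":0,"tx":0,"ty":0,"tz":-0.13,"ax":0,"ay":0,"az":0}
    - {"jaw":0,"tx":0,"ty":0,"tz":-0.16,"ax":0,"ay":0,"az":0}
    - {"jaw":0,"tx":0,"ty":0,"tz":-0.17,"ax":0,"ay":0,"az":0}
    - {"jaw":0,"tx":0,"ty":0,"tz":-0.17,"ax":0,"ay":0,"az":0}

```text
time: 7.6
tool_pos: [0.5642, 0.1745, 0.3925]
ee_rot: [3.133, -0.002, 1.428]
wrist_force: [0.4, 0.3, -1.7]
width: 0.024
```

```bash
python3 g.py 0.5675 -0.207 0.39 -0.054
```

```text
7.6 [0.5642 0.1745 0.3925] [ 3.133e+00 -2.000e-03  1.428e+00] 0.024 [ 0.4  0.3 -1.7] [ 0.2   0.21  0.87 -0.    2.05  0.35]
t [-0.3771  0.0577  0.0021] a [ 0.005  -0.0081  1.4816]
```

Emit:
step_arm:
  steps:
    - {"jaw":0,"tx":-0.02,"ty":0.003,"tz":0,"ax":0,"ay":0,"az":0.07}
    - {"jaw":0,"tx":-0.045,"ty":0.007,"tz":0,"ax":0,"ay":0,"az":0.18}
    - {"jaw":0,"tx":-0.075,"ty":0.011,"tz":0,"ax":0,"ay":0,"az":0.3}
    - {"jaw":0,"tx":-0.105,"ty":0.016,"tz":0,"ax":0,"ay":0,"az":0.42}
    - {"jaw":0,"tx":-0.135,"ty":0.021,"tz":0,"ax":0,"ay":0,"az":0.54}
    - {"jaw":0,"tx":-0.165,"ty":0.025,"tz":0,"ax":0,"ay":0,"az":0.66}
    - {"jaw":0,"tx":-0.195,"ty":0.03,"tz":0,"ax":0,"ay":0,"az":0.78}
    - {"jaw":0,"tx":-0.225,"ty":0.035,"tz":0,"ax":0,"ay":0,"az":0.9}

```text
time: 8.4
tool_pos: [0.5661, -0.0543, 0.3884]
ee_rot: [-3.141, -0.003, 0.523]
wrist_force: [-0.1, -0.2, -1.7]
width: 0.0238
```

```bash
python3 g.py 0.5675 -0.207 0.39 -0.054
```

```text
8.4 [ 0.5661 -0.0543  0.3884] [-3.141e+00 -3.000e-03  5.230e-01] 0.0238 [-0.1 -0.2 -1.7] [-0.2   0.16  0.94  0.    2.04  0.85]
t [-0.075   0.133  -0.0019] a [-0.0018 -0.003   0.5767]
```

Emit:
step_arm:
  steps:
    - {"jaw":0,"tx":-0.015,"ty":0.027,"tz":-0.002,"ax":0,"ay":-0.001,"az":0.12}
    - {"jaw":0,"tx":-0.03,"ty":0.053,"tz":-0.002,"ax":0,"ay":-0.002,"az":0.24}
    - {"jaw":0,"tx":-0.046,"ty":0.08,"tz":-0.002,"ax":0,"ay":-0.003,"az":0.36}
    - {"jaw":0,"tx":-0.06,"ty":0.106,"tz":-0.002,"ax":0,"ay":-0.003,"az":0.47}
    - {"jaw":0,"tx":-0.07,"ty":0.124,"tz":-0.002,"ax":0,"ay":-0.003,"az":0.55}
    - {"jaw":0,"tx":-0.075,"ty":0.133,"tz":-0.002,"ax":0,"ay":-0.003,"az":0.577}
    - {"jaw":0,"tx":-0.075,"ty":0.133,"tz":-0.002,"ax":0,"ay":-0.003,"az":0.577}
    - {"jaw":0,"tx":-0.075,"ty":0.133,"tz":-0.002,"ax":0,"ay":-0.003,"az":0.577}

```text
time: 9.2
tool_pos: [0.5675, -0.2062, 0.3888]
ee_rot: [-3.138, 0.003, -0.052]
wrist_force: [0.2, 0.5, -1.8]
width: 0.0239
```

```bash
python3 look.py s2 side; python3 g.py 0.5675 -0.207 0.176 -0.054;python3 - <<'E'
from h import *
f=np.load('s2.npz'); P=f['P'];im=f['im']; Z=P[...,2]; X=P[...,0]; Y=P[...,1]
m=(f['d']>0)&(Z>.20)&(Z<.4)&(X>.44)&(X<.7)&(Y<-.1)&(Y>-.3)&(im.max(-1)<60)
p=P[m];
for lo in np.arange(.22,.4,.02):
    q=p[(p[:,2]>lo)&(p[:,2]<lo+.02)]
    if len(q): print(lo.round(2),len(q),q.min(0).round(3),q.max(0).round(3))
E
```

```text
9.2 [ 0.5675 -0.2062  0.3888] [-3.138e+00  3.000e-03 -5.200e-02]
[ 0.231 -0.852  1.152]
9.25 [ 0.5675 -0.2059  0.3895] [-3.139e+00  1.000e-03 -5.200e-02] 0.0236 [-0.3 -1.3 -2.1] [-0.44  0.25  0.83  0.    2.06  1.18]
t [0.0003 0.0017 0.2135] a [-0.0027  0.0015  0.002 ]
0.22 6 [ 0.485 -0.231  0.234] [ 0.643 -0.222  0.239]
0.24 156 [ 0.482 -0.234  0.24 ] [ 0.647 -0.177  0.26 ]
0.26 146 [ 0.482 -0.234  0.26 ] [ 0.647 -0.178  0.28 ]
0.28 251 [ 0.482 -0.235  0.28 ] [ 0.647 -0.178  0.3  ]
0.3 98 [ 0.483 -0.224  0.3  ] [ 0.641 -0.181  0.32 ]
0.32 109 [ 0.493 -0.222  0.32 ] [ 0.637 -0.188  0.34 ]
0.34 175 [ 0.504 -0.221  0.34 ] [ 0.627 -0.189  0.36 ]
0.36 256 [ 0.517 -0.22   0.36 ] [ 0.611 -0.19   0.38 ]
0.38 120 [ 0.543 -0.219  0.38 ] [ 0.588 -0.193  0.4  ]
```

View pics/s2.png

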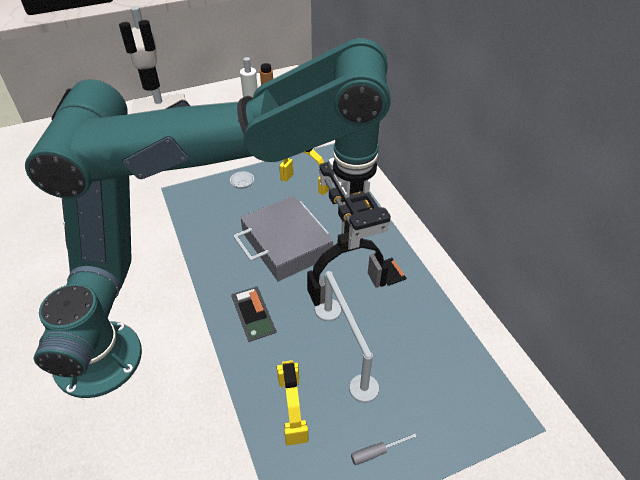

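The side picture shows the headset in the jaws with its arch across the bar. The cups are at (315,290) and (375,268), one on each side of the bar, which starts near (330,275). I'll shift 2 mm in x and lower it.

Emit:
step_arm:
  steps:
    - {"jaw":0,"tx":0.002,"ty":0.002,"tz":0.03,"ax":-0.003,"ay":0.001,"az":0}
    - {"jaw":0,"tx":0.002,"ty":0.002,"tz":0.07,"ax":-0.003,"ay":0.001,"az":0}
    - {"jaw":0,"tx":0.002,"ty":0.002,"tz":0.11,"ax":-0.003,"ay":0.001,"az":0}
    - {"jaw":0,"tx":0.002,"ty":0.002,"tz":0.15,"ax":-0.003,"ay":0.001,"az":0}
    - {"jaw":0,"tx":0.002,"ty":0.002,"tz":0.18,"ax":-0.003,"ay":0.001,"az":0}
    - {"jaw":0,"tx":0.002,"ty":0.002,"tz":0.2,"ax":-0.003,"ay":0.001,"az":0}
    - {"jaw":0,"tx":0.002,"ty":0.002,"tz":0.207,"ax":-0.003,"ay":0.001,"az":0}
    - {"jaw":0,"tx":0.002,"ty":0.002,"tz":0.21,"ax":-0.003,"ay":0.001,"az":0}

```text
time: 10.05
tool_pos: [0.5691, -0.2063, 0.1791]
ee_rot: [-3.141, 0.001, -0.05]
wrist_force: [-0.7, -0.7, -1.1]
width: 0.0236
```

Now down in 1 mm steps until it touches.

Emit:
step_arm:
  steps:
    - {"jaw":0,"tx":0,"ty":0,"tz":0.001,"ax":0,"ay":0,"az":0}
    - {"jaw":0,"tx":0,"ty":0,"tz":0.002,"ax":0,"ay":0,"az":0}
    - {"jaw":0,"tx":0,"ty":0,"tz":0.002,"ax":0,"ay":0,"az":0}

```text
time: 10.35
tool_pos: [0.5697, -0.2064, 0.1786]
ee_rot: [3.141, -0.001, -0.05]
wrist_force: [-0.4, -0.0, -1.6]
width: 0.0239
```

Emit:
step_arm:
  steps:
    - {"jaw":0,"tx":0,"ty":0,"tz":0.003,"ax":0,"ay":0,"az":0}
    - {"jaw":0,"tx":0,"ty":0,"tz":0.003,"ax":0,"ay":0,"az":0}
    - {"jaw":0,"tx":0,"ty":0,"tz":0.003,"ax":0,"ay":0,"az":0}

```text
time: 10.65
tool_pos: [0.5702, -0.2067, 0.1763]
ee_rot: [3.14, -0.003, -0.05]
wrist_force: [0.2, 0.1, 0.4]
width: 0.0239
```

Contact: the weight is off the wrist. I'll open the jaws.

Emit:
step_arm:
  steps:
    - {"jaw":0.7,"tx":0,"ty":0,"tz":0,"ax":0,"ay":0,"az":0}
    - {"jaw":0.7,"tx":0,"ty":0,"tz":0,"ax":0,"ay":0,"az":0}
    - {"jaw":0.7,"tx":0,"ty":0,"tz":0,"ax":0,"ay":0,"az":0}
    - {"jaw":0.7,"tx":0,"ty":0,"tz":0,"ax":0,"ay":0,"az":0}
    - {"jaw":0.7,"tx":0,"ty":0,"tz":0,"ax":0,"ay":0,"az":0}
    - {"jaw":0.7,"tx":0,"ty":0,"tz":0,"ax":0,"ay":0,"az":0}
    - {"jaw":0.7,"tx":0,"ty":0,"tz":0,"ax":0,"ay":0,"az":0}
    - {"jaw":0.7,"tx":0,"ty":0,"tz":0,"ax":0,"ay":0,"az":0}

```text
time: 11.45
tool_pos: [0.5702, -0.2067, 0.1763]
ee_rot: [3.14, -0.003, -0.05]
wrist_force: [-1.0, 0.9, 0.5]
width: 0.0658
```

Emit:
step_arm:
  steps:
    - {"jaw":0.7,"tx":0,"ty":0,"tz":-0.02,"ax":0,"ay":0,"az":0}
    - {"jaw":0.7,"tx":0,"ty":0,"tz":-0.05,"ax":0,"ay":0,"az":0}
    - {"jaw":0.7,"tx":0,"ty":0,"tz":-0.09,"ax":0,"ay":0,"az":0}
    - {"jaw":0.7,"tx":0,"ty":0,"tz":-0.13,"ax":0,"ay":0,"az":0}
    - {"jaw":0.7,"tx":0,"ty":0,"tz":-0.15,"ax":0,"ay":0,"az":0}

```text
time: 11.95
tool_pos: [0.5704, -0.2067, 0.3312]
ee_rot: [3.138, -0.009, -0.05]
wrist_force: [0.3, -0.0, 0.9]
width: 0.0654
```

```bash
python3 look.py s3 side; python3 g.py 0.50 -0.02 0.25 0.85 0.428 0.158 0.16 1.72
```

```text
11.95 [ 0.5704 -0.2067  0.3312] [ 3.138 -0.009 -0.05 ]
[ 0.231 -0.852  1.152]
12.0 [ 0.571  -0.207   0.3338] [ 3.136 -0.013 -0.05 ] 0.0656 [0.3 0.3 2.2] [-0.44  0.22  0.99 -0.    1.92  1.18]
t [-0.0814 -0.1837  0.0816] a [ 0.0112 -0.0098 -0.9001]
t [-0.1634 -0.3584  0.1696] a [ 0.0158 -0.0046 -1.7701]
```

View pics/s3.png

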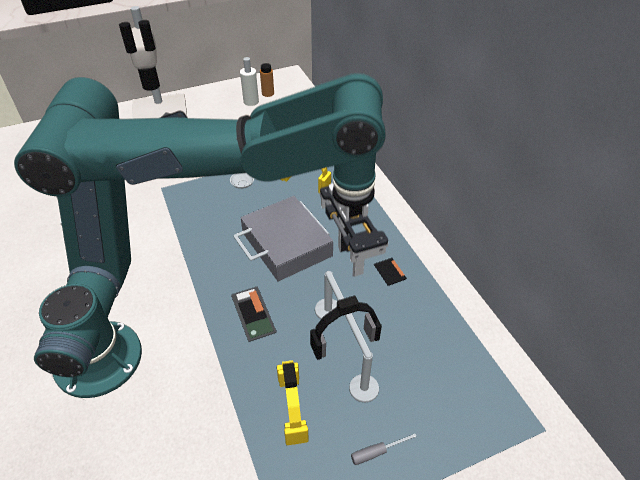

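The headset hangs freely over the bar, with the crown at (347,305) and a cup on each side. On to the handle.

Emit:
step_arm:
  steps:
    - {"jaw":0.45,"tx":-0.02,"ty":-0.04,"tz":0,"ax":0.01,"ay":-0.01,"az":-0.14}
    - {"jaw":0.45,"tx":-0.04,"ty":-0.08,"tz":0,"ax":0.01,"ay":-0.01,"az":-0.28}
    - {"jaw":0.45,"tx":-0.06,"ty":-0.12,"tz":0.0,"ax":0.01,"ay":-0.01,"az":-0.42}
    - {"jaw":0.45,"tx":-0.075,"ty":-0.16,"tz":0.0,"ax":0.01,"ay":-0.01,"az":-0.56}
    - {"jaw":0.45,"tx":-0.09,"ty":-0.2,"tz":0.02,"ax":0.01,"ay":-0.01,"az":-0.7}
    - {"jaw":0.45,"tx":-0.105,"ty":-0.24,"tz":0.04,"ax":0.01,"ay":-0.01,"az":-0.84}
    - {"jaw":0.45,"tx":-0.12,"ty":-0.28,"tz":0.06,"ax":0.01,"ay":-0.01,"az":-0.98}
    - {"jaw":0.45,"tx":-0.14,"ty":-0.32,"tz":0.08,"ax":0.01,"ay":-0.01,"az":-1.12}

```text
time: 12.8
tool_pos: [0.4473, 0.1204, 0.2481]
ee_rot: [3.141, 0.003, 1.075]
wrist_force: [0.7, 0.7, -0.8]
width: 0.0423
```

```bash
python3 g.py 0.428 0.158 0.22 1.72
```

```text
12.8 [0.4473 0.1204 0.2481] [3.141e+00 3.000e-03 1.075e+00] 0.0423 [ 0.7  0.7 -0.8] [ 0.14 -0.11  1.5  -0.    1.75  0.64]
t [ 0.024  -0.0348  0.028 ] a [-2.000e-04  2.900e-03 -6.448e-01]
```

Emit:
step_arm:
  steps:
    - {"jaw":0.45,"tx":0.024,"ty":-0.035,"tz":0.02,"ax":0,"ay":0.003,"az":-0.645}
    - {"jaw":0.45,"tx":0.024,"ty":-0.035,"tz":0.02,"ax":0,"ay":0.003,"az":-0.645}
    - {"jaw":0.45,"tx":0.024,"ty":-0.035,"tz":0.02,"ax":0,"ay":0.003,"az":-0.645}
    - {"jaw":0.45,"tx":0.024,"ty":-0.035,"tz":0.02,"ax":0,"ay":0.003,"az":-0.645}
    - {"jaw":0.45,"tx":0.024,"ty":-0.035,"tz":0.02,"ax":0,"ay":0.003,"az":-0.645}
    - {"jaw":0.45,"tx":0.024,"ty":-0.035,"tz":0.02,"ax":0,"ay":0.003,"az":-0.645}

```text
time: 13.4
tool_pos: [0.4274, 0.1581, 0.227]
ee_rot: [-3.14, -0.0, 1.72]
wrist_force: [0.9, -0.3, -0.3]
width: 0.0425
```

```bash
python3 look.py w3; python3 - <<'E'
from h import *
f=np.load('w3.npz'); P=f['P'];im=f['im']; Z=P[...,2]; X=P[...,0]; Y=P[...,1]; ok=f['d']>0
m=ok&(Z>.05)&(Z<.08)&(X>.38)&(X<.50)&(Y>.05)&(Y<.25)&(im.max(-1)>125)
p=P[m][:,:2].astype(np.float32); print(len(p),p.mean(0),cv2.minAreaRect(p*1000))
th=.15; e=np.array([np.cos(th),np.sin(th)]); n=np.array([-e[1],e[0]])
s=p@e; t=p@n; b=(s<np.percentile(s,3)+.014); q=p[b]
print('bar',len(q),q.mean(0),'ends t',t.min(),t.max()); c=q-q.mean(0); print(np.linalg.svd(c,full_matrices=False)[2][0])
tm=(t.min()+t.max())/2; s1=s.min(); print('bar s range front',np.percentile(s,[0,1,5,10,20]),'tm',tm)
for w in [(im.max(-1)<=125)]:
    m=ok&(Z>.063)&(Z<.074)&w; L=P[m][:,:2]; ls=L@e; lt=L@n; print('lid',len(L),np.percentile(ls,[.2,1,99,99.8]),np.percentile(lt,[.2,1,99,99.8]),np.median(P[m][:,2]))
E
python3 g.py 0.428 0.158 0.0545 1.72
```

```text
13.4 [0.4274 0.1581 0.227 ] [-3.14 -0.    1.72]
[0.417 0.23  0.399]
1707 [0.43706268 0.1660566 ] ((450.7408447265625, 160.97442626953125), (57.030235290527344, 107.67291259765625), 8.3583402633667)
bar 1078 [0.42756408 0.1599629 ] ends t 0.038078786271347996 0.14565337810689932
[ 0.14703679 -0.98913103]
bar s range front [0.44132382 0.44189694 0.44231394 0.44317237 0.44490773] tm 0.09186608218912366
lid 38638 [0.44143359 0.49106838 0.66812591 0.66982151] [-0.01359797 -0.0040486   0.20005497  0.20124968] 0.06895733881647226
13.45 [0.4275 0.1581 0.2271] [-3.14  -0.     1.719] 0.0426 [-0.9  0.1 -0.2] [ 0.23 -0.13  1.55  0.    1.72  0.08]
t [-1.000e-04  8.000e-04  1.726e-01] a [-0.0014 -0.     -0.0009]
```

View pics/w3.png

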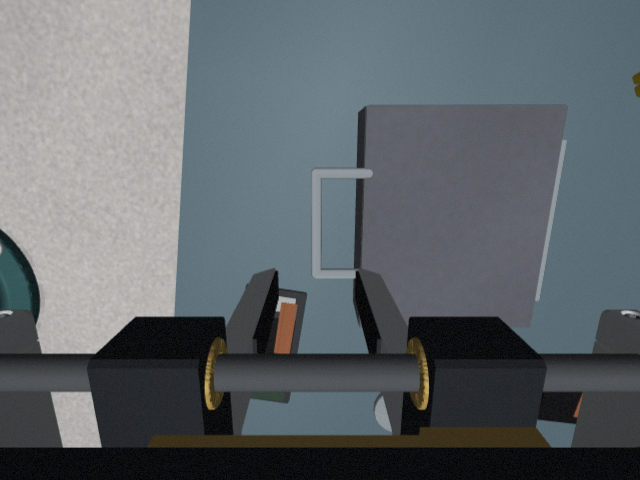

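The wrist picture shows the handle bar at (317,225) in line with the jaws. The measured bar middle is (0.4276, 0.1575) and the yaw 0.148, which agree with the earlier estimate. I'll go down.

Emit:
step_arm:
  steps:
    - {"jaw":0.45,"tx":0,"ty":0.001,"tz":0.04,"ax":0,"ay":0,"az":0}
    - {"jaw":0.45,"tx":0,"ty":0.001,"tz":0.08,"ax":0,"ay":0,"az":0}
    - {"jaw":0.45,"tx":0,"ty":0.001,"tz":0.11,"ax":0,"ay":0,"az":0}
    - {"jaw":0.45,"tx":0,"ty":0.001,"tz":0.14,"ax":0,"ay":0,"az":0}
    - {"jaw":0.45,"tx":0,"ty":0.001,"tz":0.16,"ax":0,"ay":0,"az":0}
    - {"jaw":0.45,"tx":0,"ty":0.001,"tz":0.172,"ax":0,"ay":0,"az":0}
    - {"jaw":0.45,"tx":0,"ty":0.001,"tz":0.172,"ax":0,"ay":0,"az":0}

```text
time: 14.15
tool_pos: [0.4267, 0.1578, 0.0532]
ee_rot: [-3.136, 0.0, 1.718]
wrist_force: [0.1, 0.5, 0.7]
width: 0.0424
```

Emit:
step_arm:
  steps:
    - {"jaw":0,"tx":0,"ty":0,"tz":0,"ax":0,"ay":0,"az":0}
    - {"jaw":0,"tx":0,"ty":0,"tz":0,"ax":0,"ay":0,"az":0}
    - {"jaw":0,"tx":0,"ty":0,"tz":0,"ax":0,"ay":0,"az":0}
    - {"jaw":0,"tx":0,"ty":0,"tz":0,"ax":0,"ay":0,"az":0}
    - {"jaw":0,"tx":0,"ty":0,"tz":0,"ax":0,"ay":0,"az":0}
    - {"jaw":0,"tx":0,"ty":0,"tz":0,"ax":0,"ay":0,"az":0}
    - {"jaw":0,"tx":0,"ty":0,"tz":0,"ax":0,"ay":0,"az":0}

```text
time: 14.85
tool_pos: [0.4265, 0.1578, 0.0539]
ee_rot: [-3.136, 0.0, 1.718]
wrist_force: [-4.0, -1.5, 5.7]
width: 0.0091
```

```bash
python3 - <<'E'
from h import *
o=get_obs(); print(o["time"],o["tool_pos"].round(4),o["ee_rot"].round(3),o["width"],o["wrist_force"].round(1))
r=np.hypot(.225,.003); a0=np.arctan2(.003,.225)
for th in np.radians([6,12,18,24,30,36,42,48,54,60]):
    x=-r*np.cos(th+a0)+.225; z=r*np.sin(th+a0)-.003; print(np.degrees(th).round(),'ty',x.round(4),'tz',(-z).round(4))
E
```

```text
14.85 [0.4265 0.1578 0.0539] [-3.136  0.     1.718] 0.009059866326469506 [-4.  -1.5  5.7]
6.0 ty 0.0015 tz -0.0235
12.0 ty 0.0055 tz -0.0467
18.0 ty 0.0119 tz -0.0694
24.0 ty 0.0207 tz -0.0913
30.0 ty 0.0316 tz -0.1121
36.0 ty 0.0447 tz -0.1317
42.0 ty 0.0598 tz -0.1498
48.0 ty 0.0767 tz -0.1662
54.0 ty 0.0952 tz -0.1808
60.0 ty 0.1151 tz -0.1934
```

Emit:
step_arm:
  steps:
    - {"jaw":0,"tx":0,"ty":0.0005,"tz":-0.012,"ax":0,"ay":0,"az":0}
    - {"jaw":0,"tx":0,"ty":0.0015,"tz":-0.0235,"ax":0,"ay":0,"az":0}
    - {"jaw":0,"tx":0,"ty":0.0033,"tz":-0.035,"ax":0,"ay":0,"az":0}
    - {"jaw":0,"tx":0,"ty":0.0055,"tz":-0.0467,"ax":0,"ay":0,"az":0}
    - {"jaw":0,"tx":0,"ty":0.0085,"tz":-0.058,"ax":0,"ay":0,"az":0}
    - {"jaw":0,"tx":0,"ty":0.0119,"tz":-0.0694,"ax":0,"ay":0,"az":0}
    - {"jaw":0,"tx":0,"ty":0.016,"tz":-0.0805,"ax":0,"ay":0,"az":0}
    - {"jaw":0,"tx":0,"ty":0.0207,"tz":-0.0913,"ax":0,"ay":0,"az":0}

```text
time: 15.65
tool_pos: [0.4463, 0.1608, 0.1458]
ee_rot: [-3.132, 0.0, 1.719]
wrist_force: [-5.5, -0.5, -0.4]
width: 0.0089
```

```bash
cat > arc.py <<'E'
from h import *
o=get_obs(); Rc=R.from_euler('xyz',o["ee_rot"]); p=o["tool_pos"]; g=p-0.011*Rc.as_matrix()[:,2]
e=np.array([np.cos(.148),np.sin(.148),0]); b=np.array([.4276,.1575,.0655]); h=b+.225*e; h[2]=.0625
d=g-h; s=d@e; print(o["time"],p.round(4),o["ee_rot"].round(3),'w',round(o["width"],4),'F',o["wrist_force"].round(1),'ang',np.degrees(np.arctan2(d[2],-s)-np.arctan2(.003,.225)).round(2),'r',np.hypot(s,d[2]).round(4), o["joint_positions"].round(2))
r=np.hypot(.225,.003)
for th in (30,36,42,48,54,58,60,62):
    a=np.radians(th)+np.arctan2(.003,.225); t=h-e*r*np.cos(a)+[0,0,r*np.sin(a)]; t+=e[[1,0,2]]*[-1,1,0]*0
    Rt=R.from_euler('xyz',[np.pi,0,1.718]); q=t+[0,0,-.011]
    print(th,Rc.inv().apply(q-p).round(4),(Rc.inv()*Rt).as_rotvec().round(3))
E
python3 arc.py
```

```text
15.65 [0.4463 0.1608 0.1458] [-3.132  0.     1.719] w 0.0089 F [-5.5 -0.5 -0.4] ang 23.84 r 0.2264 [ 0.23 -0.05  1.65  0.    1.56  0.08]
30 [-0.0005  0.0124 -0.0209] [-0.01   0.     0.001]
36 [-0.0005  0.0253 -0.0407] [-0.01   0.     0.001]
42 [-0.0005  0.0402 -0.0589] [-0.01   0.     0.001]
48 [-0.0005  0.0569 -0.0755] [-0.01   0.     0.001]
54 [-0.0005  0.0753 -0.0903] [-0.01   0.     0.001]
58 [-0.0005  0.0883 -0.099 ] [-0.01   0.     0.001]
60 [-0.0005  0.0951 -0.103 ] [-0.01   0.     0.001]
62 [-0.0005  0.102  -0.1068] [-0.01   0.     0.001]
```

Emit:
step_arm:
  steps:
    - {"jaw":0,"tx":0,"ty":0.008,"tz":-0.014,"ax":0,"ay":0,"az":0}
    - {"jaw":0,"tx":0,"ty":0.0165,"tz":-0.0275,"ax":0,"ay":0,"az":0}
    - {"jaw":0,"tx":0,"ty":0.0253,"tz":-0.0407,"ax":0,"ay":0,"az":0}
    - {"jaw":0,"tx":0,"ty":0.035,"tz":-0.053,"ax":0,"ay":0,"az":0}
    - {"jaw":0,"tx":0,"ty":0.0455,"tz":-0.0648,"ax":0,"ay":0,"az":0}
    - {"jaw":0,"tx":0,"ty":0.0569,"tz":-0.0755,"ax":0,"ay":0,"az":0}
    - {"jaw":0,"tx":0,"ty":0.069,"tz":-0.0855,"ax":0,"ay":0,"az":0}
    - {"jaw":0,"tx":0,"ty":0.0753,"tz":-0.0903,"ax":0,"ay":0,"az":0}

```text
time: 16.45
tool_pos: [0.5219, 0.1722, 0.2398]
ee_rot: [-3.134, -0.0, 1.719]
wrist_force: [-7.3, -0.7, 6.1]
width: 0.0091
```

```bash
python3 arc.py
```

```text
16.45 [0.5219 0.1722 0.2398] [-3.134 -0.     1.719] w 0.0091 F [-7.3 -0.7  6.1] ang 54.72 r 0.2285 [0.22 0.09 1.32 0.   1.74 0.07]
30 [-0.0007 -0.0633  0.0736] [-0.008 -0.     0.001]
36 [-0.0007 -0.0503  0.054 ] [-0.008 -0.     0.001]
42 [-0.0007 -0.0354  0.0357] [-0.008 -0.     0.001]
48 [-0.0007 -0.0186  0.0192] [-0.008 -0.     0.001]
54 [-0.0007 -0.0003  0.0045] [-0.008 -0.     0.001]
58 [-0.0007  0.0128 -0.0042] [-0.008 -0.     0.001]
60 [-0.0007  0.0196 -0.0083] [-0.008 -0.     0.001]
62 [-0.0007  0.0265 -0.012 ] [-0.008 -0.     0.001]
```

Emit:
step_arm:
  steps:
    - {"jaw":0,"tx":0,"ty":0.007,"tz":-0.003,"ax":0,"ay":0,"az":0}
    - {"jaw":0,"tx":0,"ty":0.014,"tz":-0.006,"ax":0,"ay":0,"az":0}
    - {"jaw":0,"tx":0,"ty":0.0195,"tz":-0.0085,"ax":0,"ay":0,"az":0}
    - {"jaw":0,"tx":0,"ty":0.0195,"tz":-0.0085,"ax":0,"ay":0,"az":0}
    - {"jaw":0,"tx":0,"ty":0.0195,"tz":-0.0085,"ax":0,"ay":0,"az":0}

```text
time: 16.95
tool_pos: [0.5416, 0.1751, 0.252]
ee_rot: [-3.137, -0.0, 1.719]
wrist_force: [-5.6, -0.6, 8.0]
width: 0.0086
```

```bash
python3 arc.py; cat > lid.py <<'E'
from h import *
import sys
e=np.array([np.cos(.148),np.sin(.148),0]); n=np.array([-e[1],e[0],0]); b=np.array([.4276,.1575,.0655]); h=b+.225*e; h[2]=.0625
for c in ("top","side","wrist"):
    im,d=snapshot(c); P=cloud(c,d); save(c+sys.argv[1],im)
    D=P-h; s=D@e; t=D@n; z=D[...,2]; rel=np.degrees(np.arctan2(z,-s))
    m=(d>0)&(abs(t)<.105)&(s<-.01)&(s>-.16)&(z>.03)&(z<.17)&(abs(rel-60)<10)
    k=(im.max(-1).astype(int)-im.min(-1)<30); m&=k
    q=np.stack([s[m],z[m]],-1)
    if len(q)<50: print(c,len(q)); continue
    for _ in range(4):
        v=np.linalg.svd(q-q.mean(0),full_matrices=False)[2]; r=(q-q.mean(0))@v[1]; a=np.degrees(np.arctan2(v[0][1],-v[0][0]))%180; q=q[abs(r)<max(2*np.median(abs(r)),.001)]
    c0=q.mean(0); off=(np.zeros(2)-c0)@v[1]
    print(c,len(q),'lid angle',a.round(2),'resid',np.std(r).round(4),'hinge offset to plane',off.round(4))
E
python3 lid.py a
```

```text
16.95 [0.5416 0.1751 0.252 ] [-3.137 -0.     1.719] w 0.0086 F [-5.6 -0.6  8. ] ang 60.58 r 0.2285 [0.21 0.13 1.25 0.   1.77 0.06]
30 [-0.0006 -0.0834  0.0857] [-0.004 -0.     0.001]
36 [-0.0006 -0.0704  0.0661] [-0.004 -0.     0.001]
42 [-0.0006 -0.0554  0.0479] [-0.004 -0.     0.001]
48 [-0.0006 -0.0386  0.0314] [-0.004 -0.     0.001]
54 [-0.0006 -0.0201  0.0168] [-0.004 -0.     0.001]
58 [-0.0006 -0.007   0.0081] [-0.004 -0.     0.001]
60 [-0.0006 -0.0003  0.0041] [-0.004 -0.     0.001]
62 [-0.0006  0.0066  0.0004] [-0.004 -0.     0.001]
top 638 lid angle 60.35 resid 0.0005 hinge offset to plane 0.0038
side 85 lid angle 60.13 resid 0.0004 hinge offset to plane 0.0049
wrist 13146 lid angle 60.27 resid 0.0002 hinge offset to plane 0.0056
```

The lid reads 60.1 to 60.4° in all three cameras. I'll hold for half a second, recheck it, and look at the whole scene.

Emit:
step_arm:
  steps:
    - {"jaw":0,"tx":0,"ty":0,"tz":0,"ax":0,"ay":0,"az":0}
    - {"jaw":0,"tx":0,"ty":0,"tz":0,"ax":0,"ay":0,"az":0}
    - {"jaw":0,"tx":0,"ty":0,"tz":0,"ax":0,"ay":0,"az":0}
    - {"jaw":0,"tx":0,"ty":0,"tz":0,"ax":0,"ay":0,"az":0}
    - {"jaw":0,"tx":0,"ty":0,"tz":0,"ax":0,"ay":0,"az":0}

```text
time: 17.6
tool_pos: [0.5415, 0.1751, 0.252]
ee_rot: [-3.137, -0.0, 1.719]
wrist_force: [-2.1, -1.2, 1.5]
width: 0.0094
```

```bash
python3 lid.py b; python3 arc.py|head -1
```

```text
top 639 lid angle 60.38 resid 0.0005 hinge offset to plane 0.0038
side 86 lid angle 60.15 resid 0.0003 hinge offset to plane 0.0048
wrist 13159 lid angle 60.27 resid 0.0002 hinge offset to plane -0.0057
17.75 [0.5415 0.175  0.252 ] [-3.137 -0.     1.719] w 0.0089 F [-1.9 -0.8  2. ] ang 60.55 r 0.2286 [0.21 0.13 1.25 0.   1.77 0.06]
```

View pics/sideb.png

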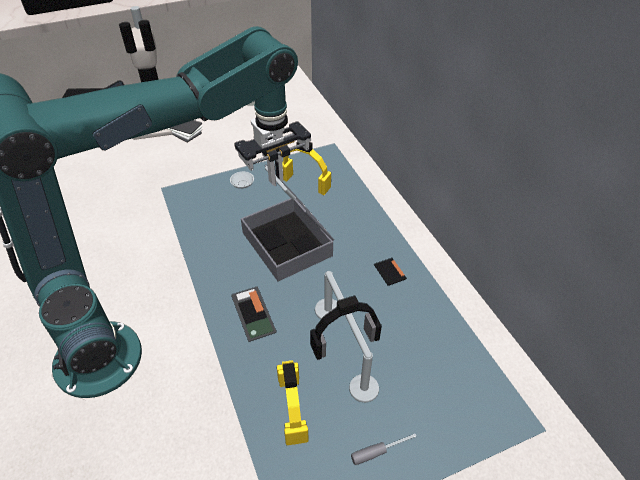

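The lid is open and held at (280,185), the headset still hangs on the bar at (347,305), and everything else is where it was. I'm handing in.

```bash
python3 -c "
from bench import *
print(close_job())"
```

```text
the job is handed in; nothing more can be done
None
```

The black headset is hanging over the rail bar, let go, and the gripper is holding the safe's lid open at about 60°. I handed the job in at about 17.8 s.

- **Headset:** the last side picture shows it hanging with one ear cup on each side of the bar. My first grasp closed on air because I lifted before the fingers had shut. The headset had not moved, and the second grasp held.
- **Lid:** the last readings from the three cameras were 60.4° (top), 60.2° (side) and 60.3° (wrist). They stayed steady over about 0.7 s of holding. The angle worked out from the gripper's position read slightly higher, 60.6°. The grip also sits about 3.5 mm further from the hinge than planned, probably because the bar slid a little in the pads during the lift.
- **Forces:** at the end of each move the wrist force read about 10 N or less, and about 3 N at the end.
- **Everything else:** the phone, battery, screwdriver, dish and yellow headsets looked unmoved in the last side picture. I did not measure their positions.

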